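# Find the rocking corner of a drone jig plate and press its shim flat

### The job

One corner of the drone jig plate rocks. With shut fingers press the blue spots at the plate's corners one after another until you find the corner that gives, then press that corner's orange shim tab down flat, so that the plate sits level, and come clear. Leave the other three tabs standing, do not lift the plate or push it about, and leave the other things on the table where they are.

Things in the scene. Friction and masses are not known exactly. Their poses are not given: they have to be found in the camera images.
- plate: Aluminium jig plate, 150 mm (its x) by 170 mm (its y) by 12 mm, loose, about 1.2 kg, level on four feet; origin at the centre of its underside, 30 mm above the table; z up. A small quadcopter frame is bolted on its middle (up to 28 mm above the underside, within 50 mm of the centre). One foot, hidden and not always the same, is 4 mm short, with a weak spring pad that holds the plate level.
- base: Fixed black base under the feet, 180 mm (x) by 270 mm (y) by 8 mm; origin at the centre of its underside on the table. Black stop blocks at the middles of the plate's four sides, 40 mm high above the table, keep the plate from sliding more than 2 mm.
- pad_a: Blue round press spot, 22 mm across, 3 mm high, fixed on the plate over a foot at plate x +55, y +70 mm; origin at its underside on the plate's top, 42 mm above the table. Over the short foot a press of 4 to 8 N makes the corner dip 4 mm, and it springs back when released; over a sound foot it does not give.
- pad_b: Blue round press spot, 22 mm across, 3 mm high, fixed on the plate over a foot at plate x +55, y -70 mm; origin at its underside on the plate's top, 42 mm above the table. Over the short foot a press of 4 to 8 N makes the corner dip 4 mm, and it springs back when released; over a sound foot it does not give.
- pad_c: Blue round press spot, 22 mm across, 3 mm high, fixed on the plate over a foot at plate x -55, y -70 mm; origin at its underside on the plate's top, 42 mm above the table. Over the short foot a press of 4 to 8 N makes the corner dip 4 mm, and it springs back when released; over a sound foot it does not give.
- pad_d: Blue round press spot, 22 mm across, 3 mm high, fixed on the plate over a foot at plate x -55, y +70 mm; origin at its underside on the plate's top, 42 mm above the table. Over the short foot a press of 4 to 8 N makes the corner dip 4 mm, and it springs back when released; over a sound foot it does not give.
- shim_a (a joint): Angle of corner a's orange shim tab: 0 = standing up 29 degrees, 0.5 = flat, level with the plate's top (stop); starts at 0 to 0.06. Stiff hinge, stays where left; 4 to 10 N down on its outer part turns it (more once it lifts the plate). Going flat, a nose under it comes out 4 mm onto the foot: at the short foot it fills the gap (the corner may dip, then rise level); at a sound foot it lifts the plate out of level.
- shim_a_tip (a point): Press point on top of corner a's orange shim tab (20 mm wide, 4 mm thick, 42 mm long from its hinge, which runs along the plate's x at its +y end); 30 mm out from the hinge, moves with the tab. Tab flat: at x +55, y +118, z 12 mm in the plate's frame; standing: 14 mm higher, 6 mm nearer the plate. Below its outer half is only the base.
- shim_b (a joint): Angle of corner b's orange shim tab: 0 = standing up 29 degrees, 0.5 = flat, level with the plate's top (stop); starts at 0 to 0.06. Stiff hinge, stays where left; 4 to 10 N down on its outer part turns it (more once it lifts the plate). Going flat, a nose under it comes out 4 mm onto the foot: at the short foot it fills the gap (the corner may dip, then rise level); at a sound foot it lifts the plate out of level.
- shim_b_tip (a point): Press point on top of corner b's orange shim tab (20 mm wide, 4 mm thick, 42 mm long from its hinge, which runs along the plate's x at its -y end); 30 mm out from the hinge, moves with the tab. Tab flat: at x +55, y -118, z 12 mm in the plate's frame; standing: 14 mm higher, 6 mm nearer the plate. Below its outer half is only the base.
- shim_c (a joint): Angle of corner c's orange shim tab: 0 = standing up 29 degrees, 0.5 = flat, level with the plate's top (stop); starts at 0 to 0.06. Stiff hinge, stays where left; 4 to 10 N down on its outer part turns it (more once it lifts the plate). Going flat, a nose under it comes out 4 mm onto the foot: at the short foot it fills the gap (the corner may dip, then rise level); at a sound foot it lifts the plate out of level.
- shim_c_tip (a point): Press point on top of corner c's orange shim tab (20 mm wide, 4 mm thick, 42 mm long from its hinge, which runs along the plate's x at its -y end); 30 mm out from the hinge, moves with the tab. Tab flat: at x -55, y -118, z 12 mm in the plate's frame; standing: 14 mm higher, 6 mm nearer the plate. Below its outer half is only the base.
- shim_d (a joint): Angle of corner d's orange shim tab: 0 = standing up 29 degrees, 0.5 = flat, level with the plate's top (stop); starts at 0 to 0.06. Stiff hinge, stays where left; 4 to 10 N down on its outer part turns it (more once it lifts the plate). Going flat, a nose under it comes out 4 mm onto the foot: at the short foot it fills the gap (the corner may dip, then rise level); at a sound foot it lifts the plate out of level.
- shim_d_tip (a point): Press point on top of corner d's orange shim tab (20 mm wide, 4 mm thick, 42 mm long from its hinge, which runs along the plate's x at its +y end); 30 mm out from the hinge, moves with the tab. Tab flat: at x -55, y +118, z 12 mm in the plate's frame; standing: 14 mm higher, 6 mm nearer the plate. Below its outer half is only the base.
- screwdriver: Loose screwdriver with orange handle lying on the table at the right, bystander; origin on its underside.
- screw_jar: Loose clear jar with a yellow cap, 52 mm across, 65 mm high, bystander at the left; origin at the centre of its underside.
- battery: Loose blue battery pack, 35 x 70 x 22 mm, bystander at the left; origin at the centre of its underside.

How it is judged:
By the outcome, as a careful person would: the job done as asked, in the order asked, and still so for the second after the job is handed in, with the robot touching nothing.
It also fails if it takes over 48 s, if anything falls off the work surface, if the arm or the gripper's body presses on something with over 40 N, if the wrist force passes 120 N, or if a joint passes its speed limit or range.

### The arm

A 7-joint arm with a two-finger parallel gripper is mounted at the origin on the work surface. World frame = base frame: x ahead of the robot, y to its left, z up, the work surface at z = 0. Lengths are in m, angles in degrees, forces in N, time in s.
With the tool pointing down it reaches from about 0.425 to 1.025 m from the base axis. Payload 9.4 kg.
Tool frame: the origin (TCP) lies at the very end of the fingers, on their centre line; the grasp point (between the pads) lies 19 mm behind it (r.grasp_offset is the distance from the TCP to the grasp point, in m); x points along the fingers, y is the direction in which the jaws open and shut, and the axes are right-handed (so a half turn about x gives the same grasp; the last joint's range is limited). The gripper opens to 93 mm and grips with 3 to 60 N. Pads are 15 mm wide; open, the fingers measure 128 mm over their backs; the gripper's body (75 mm by 188 mm) begins 65 mm behind the grasp point.
Start: joints at [69.001, 34.337, -0.143, 91.639, 0.103, 54.024, -4.572], TCP at [0.207, -0.695, 0.219] pointing down, gripper open.
Joint ranges: [-147.43, 147.43], [-19.82, 112.94], [-74.19, 73.91], [6.32, 146.72], [-59.91, 239.91], [6.04, 106.73], [-150.56, 150.56]. Speed limits (degrees/s): [127.2, 127.2, 172.46, 172.46, 180, 180, 180].

### API

Orientations are given as [roll, pitch, yaw] about the fixed x, y, z axes, in that order (R = Rz(yaw) Ry(pitch) Rx(roll)).
In Python, from cell import r gives the robot as it stands. The module is installed in compiled form; this text tells all that it offers. Calls block until the motion is done:
- r.move_to(position, orientation): joint-space move of the TCP to a pose.
- r.line_to(position, orientation=None, speed=0.15, stop_force=None): straight line of the TCP; orientation=None keeps the orientation; speed is the mean speed in m/s. With stop_force (N) it stops when the force on the tool has changed by that much, and returns True; else False.
- r.move_j(angles): joint-space move.
- r.move_gripper(opening): finger opening in m; the grip force is fixed at half the most; returns when the fingers have stopped.
- r.sleep(seconds).
- r.inverse_kinematics(position, orientation): joint angles nearest the present ones, or None.
- r.snapshot(name): name is "side" or "top" or "wrist"; returns a dict with "image" (480x640x3 uint8, blue, green, red), "fx", "fy", "cx", "cy" (pixels), "k1" (the pictures are not rectified: a ray, as slopes to the right and down, at radius r is drawn at 1 + k1 r^2 times it, then the intrinsics apply), "view" (4x4, takes a point from world to camera coordinates); the wrist camera has in their place "T_tool_cam" (4x4, takes a point from camera to tool coordinates, whose origin is the TCP and whose axes are the tool frame's). Camera axes: x right, y down, z forward; pixel columns grow to the right and rows downward; lengths in m; the calibration is good to about 2 mm. A picture is of the moment at which its call begins: read the wrist's pose just before it. There is no depth.
A pose or a line that the arm cannot do raises r.IKError and nothing moves.
- r.job_done(): hands the job in, once; it reports no verdict.
Readings, each from a call of its own:
- r.get_t(): time.
- r.get_q(): joint angles.
- r.get_joint_velocities(): joint speeds.
- r.get_joint_efforts(): joint torques, N m.
- r.get_tcp_pos(): TCP position.
- r.get_eef_rot(): TCP orientation.
- r.get_wrist_force(): force on the tool from outside, world axes, zero at the start.
- r.get_moment(): the same for the moment, N m.
- r.get_finger_gap(): finger opening in m.
Only numpy, scipy, OpenCV 4.12 (cv2) and the standard library are available. Lean on these libraries where they do the work, as an engineer would, in place of code of your own. Each camera call takes 0.05 s, during which the arm holds its last target.

## Working session

There is one attempt and no reset: what is moved stays moved. The work goes in short steps, each a Python script; the robot and the scene stay as the last script left them, time stands still between calls to the robot, and variables do not carry over. Pictures are saved under pics/ and viewed, and the job is handed in when it is done.

```bash
mkdir -p pics; ls; python3 - <<'E'
from cell import r
import cv2,numpy as np
for n in("top","side"):
    s=r.snapshot(n);cv2.imwrite(f"pics/{n}0.png",s["image"]);print(n,s["fx"],s["fy"],s["cx"],s["cy"],s["k1"],np.round(s["view"],3).tolist())
print(r.get_t(),r.get_tcp_pos(),r.get_eef_rot(),r.get_wrist_force(),r.get_finger_gap())
E
```

```text
pics
top 510.3211507714989 510.3211507714989 322.61484550742017 240.92103975830727 -0.03744138868388729 [[-0.077, -0.997, -0.005, 0.052], [-0.976, 0.076, -0.205, 0.569], [0.205, -0.011, -0.979, 0.988], [0.0, 0.0, 0.0, 1.0]]
side 547.2971083427519 547.2971083427519 319.24294009772865 248.59839337659105 -0.12192199039252888 [[-0.797, -0.603, -0.02, 0.465], [-0.364, 0.507, -0.781, 0.248], [0.482, -0.615, -0.624, 0.936], [0.0, 0.0, 0.0, 1.0]]
0.1 [ 0.20706347 -0.69433808  0.21786949] [-84.448877    89.92127247 112.1603119 ] [-0.43374083  0.0749602   0.65157788] 0.09293450747398307
```

View pics/top0.png

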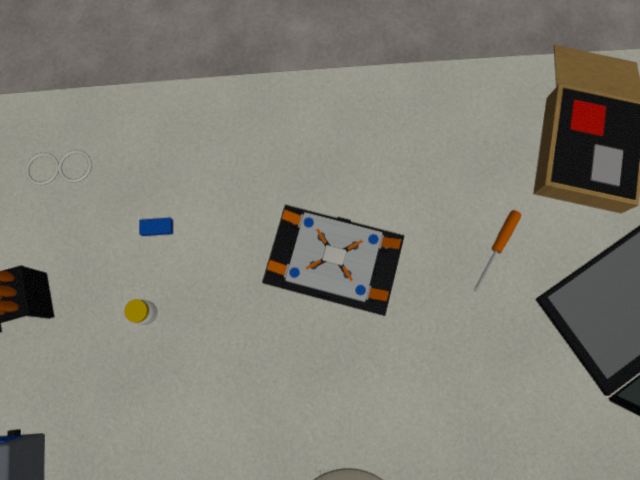

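View pics/side0.png

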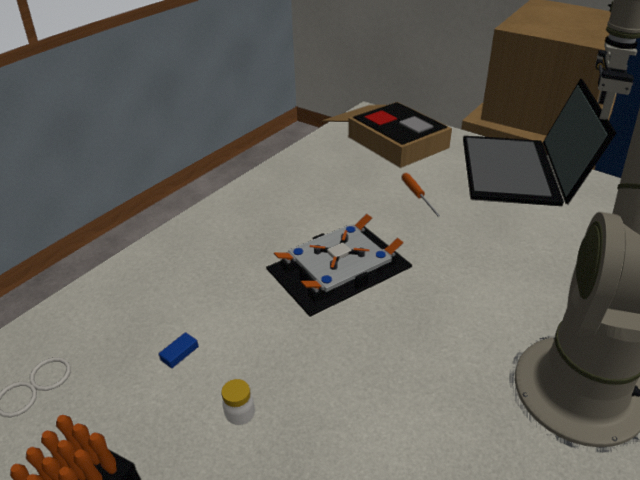

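The top view shows the pads at (308,223), (373,239), (360,290) and (294,272). In the side view they are at (298,251), (350,229), (380,254) and (326,280). Next I triangulate the pads and the tabs.

```bash
cat > h.py <<'E'
from cell import r
import cv2,numpy as np
def dirs(s,uv):
    K=np.array([[s["fx"],0,s["cx"]],[0,s["fy"],s["cy"]],[0,0,1]])
    # distortion k1 only
    p=cv2.undistortPoints(np.array(uv,float).reshape(-1,1,2),K,np.array([s["k1"],0,0,0.]),None,None).reshape(-1,2)
    return np.c_[p,np.ones(len(p))]
def rays(s,uv):
    V=np.array(s["view"]);d=dirs(s,uv)@V[:3,:3];return -V[:3,:3].T@V[:3,3],d
def onplane(s,uv,z):
    c,d=rays(s,uv);return c+d*((z-c[2])/d[:,2])[:,None]
def tri(s1,a,s2,b):
    c1,d1=rays(s1,a);c2,d2=rays(s2,b);out=[]
    for u,v in zip(d1,d2):
        u=u/np.linalg.norm(u);v=v/np.linalg.norm(v)
        t=np.linalg.lstsq(np.c_[u,-v],c2-c1,rcond=None)[0]
        p,q=c1+t[0]*u,c2+t[1]*v;out.append(np.r_[(p+q)/2,np.linalg.norm(p-q)])
    return np.array(out)
def blobs(img,kind,amin,amax,box):
    h=cv2.cvtColor(img,cv2.COLOR_BGR2HSV)
    lo,hi=((100,130,60),(125,255,255)) if kind=="blue" else ((3,150,80),(20,255,255))
    m=cv2.inRange(h,lo,hi);n,l,st,c=cv2.connectedComponentsWithStats(m)
    return [(c[i],st[i,4]) for i in range(1,n) if amin<=st[i,4]<=amax and box[0]<c[i][0]<box[2] and box[1]<c[i][1]<box[3]]
def proj(s,P):
    V=np.array(s["view"]);p=P@V[:3,:3].T+V[:3,3];p=p[:,:2]/p[:,2:];q=p*(1+s["k1"]*(p**2).sum(1,keepdims=True))
    return q*[s["fx"],s["fy"]]+[s["cx"],s["cy"]]
E
python3 - <<'E'
from h import *
t=r.snapshot("top");s=r.snapshot("side")
T=blobs(t["image"],"blue",25,300,(250,190,420,330));S=blobs(s["image"],"blue",15,300,(250,200,430,320))
print(T,S)
order=[(308,223),(373,239),(360,290),(294,272)];so=[(298,251),(350,229),(380,254),(326,280)]
near=lambda L,p:min((x[0] for x in L),key=lambda c:np.hypot(*(c-p)))
A=[near(T,p) for p in order];B=[near(S,p) for p in so]
X=tri(t,A,s,B);print("tri mm",np.round(X*1000,1))
P=onplane(t,A,.045);Q=onplane(s,B,.045)
print(np.round(P*1000,1));print(np.round(Q*1000,1))
m=(P+Q)/2
print("c",m.mean(0),"sides",[np.linalg.norm(m[i]-m[(i+1)%4]) for i in range(4)])
yv=(m[0]+m[3]-m[1]-m[2]);print("yaw",np.degrees(np.arctan2(-yv[0],yv[1])))
print(blobs(t["image"],"orange",20,400,(250,190,420,330)));print(blobs(s["image"],"orange",20,400,(250,200,430,320)))
E
```

```text
[(array([308.05882353, 221.97058824]), np.int32(68)), (array([372.97058824, 238.94117647]), np.int32(68)), (array([294., 272.]), np.int32(69)), (array([360.18181818, 289.64935065]), np.int32(77))] [(array([350.17948718, 228.92307692]), np.int32(39)), (array([297.87234043, 251.04255319]), np.int32(47)), (array([380.11764706, 253.98039216]), np.int32(51)), (array([326.07142857, 278.85714286]), np.int32(56))]
tri mm [[615.8  34.3  46.4   2.4]
 [569.3 -97.5  46.2   1.9]
 [466.4 -61.3  45.7   1.6]
 [512.8  70.7  46.    2.1]]
[[617.2  34.9  45. ]
 [570.4 -97.2  45. ]
 [467.2 -61.   45. ]
 [513.8  71.2  45. ]]
[[615.7  32.7  45. ]
 [569.3 -99.1  45. ]
 [466.1 -62.4  45. ]
 [512.5  69.4  45. ]]
c [ 0.54151689 -0.01393181  0.045     ] sides [np.float64(0.13998063098249688), np.float64(0.10950192554505503), np.float64(0.13998919019984113), np.float64(0.10954201698037917)]
yaw -19.431151666058494
[(array([290.98901099, 216.75274725]), np.int32(182)), (array([321.56521739, 236.58695652]), np.int32(46)), (array([390.81920904, 242.56497175]), np.int32(177)), (array([353.62222222, 244.86666667]), np.int32(45)), (array([276.3556701 , 267.03608247]), np.int32(194)), (array([313.625     , 263.97916667]), np.int32(48)), (array([346.68888889, 272.64444444]), np.int32(45)), (array([378.04787234, 294.0106383 ]), np.int32(188))]
[(array([362.85436893, 221.36893204]), np.int32(103)), (array([343.91666667, 235.5       ]), np.int32(24)), (array([393.41463415, 245.88617886]), np.int32(123)), (array([316.64, 246.36]), np.int32(25)), (array([361.03703704, 249.18518519]), np.int32(27)), (array([283.70588235, 255.38823529]), np.int32(85)), (array([333.21212121, 261.63636364]), np.int32(33)), (array([311.15151515, 283.62626263]), np.int32(99))]
```

Pad heights come out at 46 mm against 45 expected, and the spacings are 140 and 109.5 mm, so the plate is well located. Next I check the tabs, rise clear of the laptop, shut the fingers and go over the first pad.

```bash
cat >> h.py <<'E'
C=np.array([.5415,-.0139]);YAW=np.radians(-19.43)
R2=np.array([[np.cos(YAW),-np.sin(YAW)],[np.sin(YAW),np.cos(YAW)]])
def W(x,y,z): return [*(C+R2@[x,y]),z]
PADS=dict(a=(.055,.07),b=(.055,-.07),c=(-.055,-.07),d=(-.055,.07))
ORI=[109.43,90,0]
E
python3 - <<'E'
from h import *
t=r.snapshot("top");s=r.snapshot("side")
A=[(291,216.75),(390.8,242.56),(378.05,294),(276.36,267)];B=[(283.7,255.4),(362.85,221.37),(393.4,245.9),(311.15,283.6)]
X=tri(t,A,s,B)
for x in X: print("tab plate mm",np.round(1000*(R2.T@(x[:2]-C)),1),np.round(x[2:]*1000,1))
p=r.get_tcp_pos();o=r.get_eef_rot()
for ph in (109.43,-70.57): print(ph,r.inverse_kinematics(W(.055,-.07,.1),[ph,90,0]))
try:
    r.line_to([p[0],p[1],.42],speed=.3)
except r.IKError as e: print("IK",e)
r.move_gripper(0.0)
print(r.get_t(),r.get_tcp_pos(),r.get_finger_gap(),r.get_q())
for ph in (109.43,-70.57): print(ph,r.inverse_kinematics(W(.055,-.07,.1),[ph,90,0]))
E
```

```text
tab plate mm [ 53.9 106.4] [51.5  4.1]
tab plate mm [  55.2 -106.6] [51.2  1.3]
tab plate mm [ -54.8 -106.5] [50.9  1.2]
tab plate mm [-55.8 106.9] [52.6  2.9]
109.43 [ 14.54221377  34.08309005 -15.15518148 116.16049583  16.18089312
  31.71756859 -31.39666224]
-70.57 [ 43.15375972  48.37403257 -63.35427232 114.39544297  55.07604547
  54.5730866  111.09073052]
2.575 [ 0.20708014 -0.69466112  0.42000891] 0.0003038777879599442 [68.51845808 26.84222907  0.668821   76.44371907 -0.30620946 76.71359159
 -4.2100423 ]
109.43 [ 17.2569386   34.51325434 -19.15717455 115.98182446  20.1674198
  32.63665654 -35.33350268]
-70.57 [ 43.15375972  48.37403257 -63.35427232 114.39544297  55.07604547
  54.5730866  111.09073052]
```

Tab centroids come out 106.5 mm out and about 51.5 mm high, which matches the standing geometry. Now over pad b and press.

```bash
cat >> h.py <<'E'
def press(k):
    x,y=PADS[k]
    r.line_to(W(x,y,.056),speed=.1); r.sleep(.15)
    f0=np.array(r.get_wrist_force())
    h1=r.line_to(W(x,y,.040),speed=.012,stop_force=2.0);z1=r.get_tcp_pos()[2];f1=np.array(r.get_wrist_force())-f0
    z2=z1;h2=None;f2=f1
    if h1:
        h2=r.line_to(W(x,y,z1-.007),speed=.012,stop_force=6.5);z2=r.get_tcp_pos()[2];f2=np.array(r.get_wrist_force())-f0
    im=r.snapshot("side")["image"]
    r.line_to(W(x,y,.065),speed=.1)
    print(k,h1,round(z1*1e3,2),h2,round(z2*1e3,2),"dip",round((z1-z2)*1e3,2),np.round(f1,1),np.round(f2,1),"t",r.get_t())
    return z1,z2,im
E
python3 - <<'E'
from h import *
r.move_to(W(*PADS["b"],.25),ORI)
r.line_to(W(*PADS["b"],.1),speed=.2)
print(r.get_t(),r.get_tcp_pos(),W(*PADS["b"],.1))
s=r.snapshot("side");cv2.imwrite("pics/s1.png",s["image"])
w=r.snapshot("wrist");cv2.imwrite("pics/w1.png",w["image"])
E
```

```text
6.0167 [ 0.57064649 -0.0982257   0.10072749] [np.float64(0.5700818265633651), np.float64(-0.09820942527559844), 0.1]
```

```bash
python3 -c "
import cv2,numpy as np
a=cv2.imread('pics/s1.png')[120:360,200:520];a=cv2.resize(a,(640,480));cv2.imwrite('pics/s1c.png',a)"
```

```text
(no output)
```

View pics/s1c.png

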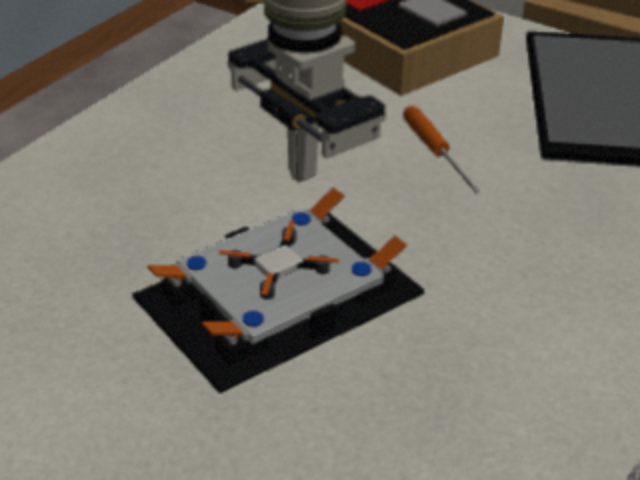

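View pics/w1.png

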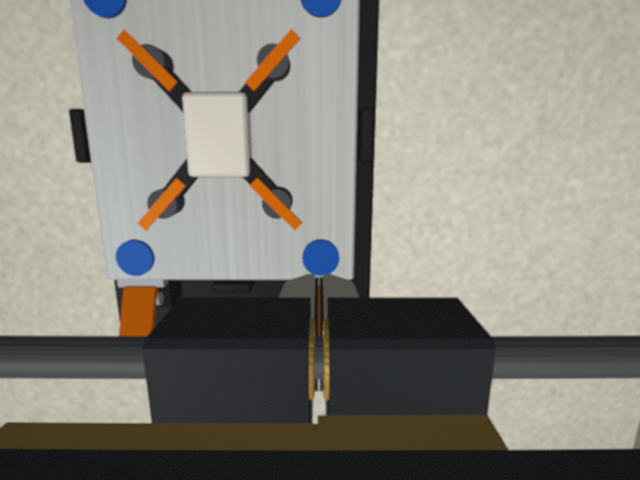

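The wrist view shows pad b at (320,258), straight ahead of the shut fingers, with the jaw axis square to the plate. The side view shows the fingers over pad b. Now I press it.

```bash
python3 - <<'E'
from h import *
z1,z2,im=press("b");cv2.imwrite("pics/pb.png",im)
E
```

```text
b True 45.35 True 45.35 dip -0.0 [-0.7 -1.1  5.4] [-0.4 -1.   6. ] t 8.3417
```

```bash
python3 - <<'E'
from h import *
for k in "cda":
    x,y=PADS[k]
    p=r.get_tcp_pos()
    r.line_to([p[0],p[1],.085],speed=.15); r.line_to(W(x,y,.085),speed=.15)
    z1,z2,im=press(k);cv2.imwrite(f"pics/p{k}.png",im)
    if z1-z2>.002 or min(z1,z2)<.043: print("GIVES",k);break
E
```

```text
c True 44.87 True 42.03 dip 2.84 [-0.8 -1.2  6.8] [-1.3 -0.4 12.2] t 11.8083
GIVES c
```

Pad c gives: it dipped to 42.0 mm at 12 N, while b stayed at 45.35 mm. Now I press tab c, keeping the force low because more than about 17 N at the tip would tip the plate.

```bash
python3 - <<'E'
from h import *
p=r.get_tcp_pos()
r.line_to([p[0],p[1],.095],speed=.15)
x,y=-.055,-.115
r.line_to(W(x,y,.095),speed=.15); r.line_to(W(x,y,.068),speed=.1); r.sleep(.2)
f0=np.array(r.get_wrist_force())
for z in (.056,.050,.046,.0435,.0415):
    h=r.line_to(W(x,y,z),speed=.008,stop_force=13)
    f=np.array(r.get_wrist_force())-f0
    print(z,h,np.round(np.array(r.get_tcp_pos())*1e3,2),np.round(f,1),r.get_t())
    if h or f[2]>14: break
s=r.snapshot("side");cv2.imwrite("pics/shim1.png",cv2.resize(s["image"][180:330,220:430],(784,560),interpolation=cv2.INTER_CUBIC))
E
```

```text
0.056 False [ 451.41 -104.05   56.02] [ 0.6 -1.1  2.9] 14.875
0.05 False [ 451.35 -103.95   49.97] [0.1 0.3 2.5] 15.775
0.046 False [ 451.39 -103.96   45.94] [-0.4 -0.6  1.2] 16.425
0.0435 False [ 451.25 -104.25   43.5 ] [-0.5 -2.5  5. ] 16.8833
0.0415 True [ 451.1  -105.16   42.09] [-0.1 -0.8 10.4] 17.1833
```

View pics/shim1.png

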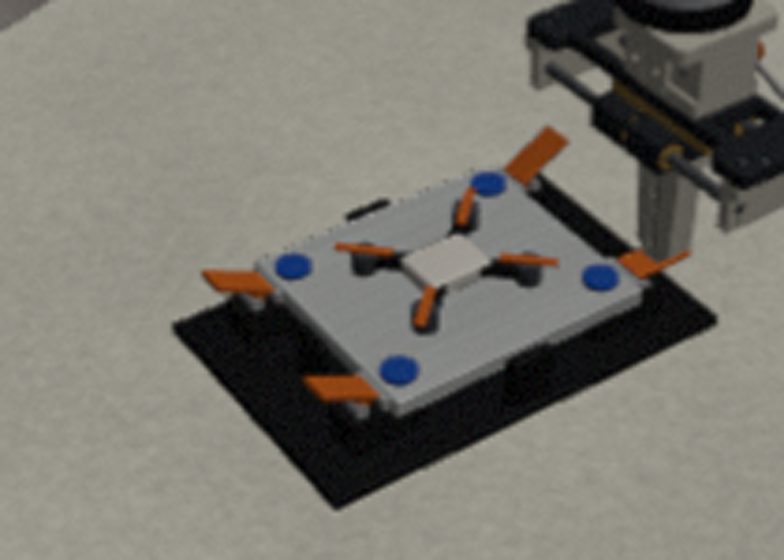

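Tab c looks flat under the fingers at (640,262), and the force rose at 42.1 mm. I come off it and check.

```bash
python3 - <<'E'
from h import *
p=r.get_tcp_pos();r.line_to([p[0],p[1],.09],speed=.1)
q=W(-.055,-.115,0)
r.line_to([q[0]-.02,q[1]-.05,.2],speed=.2)
t=r.snapshot("top");s=r.snapshot("side")
cv2.imwrite("pics/shim2.png",cv2.resize(s["image"][180:330,220:430],(784,560),interpolation=cv2.INTER_CUBIC))
o=blobs(t["image"],"orange",20,400,(250,190,420,330));print([(np.round(c,1).tolist(),a) for c,a in o])
o=blobs(s["image"],"orange",20,400,(250,200,430,320));print([(np.round(c,1).tolist(),a) for c,a in o])
T=blobs(t["image"],"blue",25,300,(250,190,420,330));S=blobs(s["image"],"blue",15,300,(250,200,430,320))
print([np.round(c,2).tolist() for c,a in T],[np.round(c,2).tolist() for c,a in S],r.get_t())
E
```

```text
[([290.9, 217.0], np.int32(188)), ([321.7, 236.7], np.int32(47)), ([391.1, 242.5], np.int32(183)), ([353.7, 245.0], np.int32(46)), ([276.6, 267.4], np.int32(201)), ([314.3, 264.0], np.int32(46)), ([346.8, 272.4], np.int32(52)), ([379.4, 295.0], np.int32(206))]
[([362.9, 221.3], np.int32(103)), ([344.2, 235.3], np.int32(24)), ([316.9, 246.4], np.int32(24)), ([394.5, 248.5], np.int32(103)), ([361.0, 249.0], np.int32(31)), ([283.7, 255.4], np.int32(83)), ([333.4, 261.9], np.int32(32)), ([311.2, 283.6], np.int32(97))]
[[308.29, 222.07], [373.1, 238.91], [294.38, 272.38], [360.39, 289.69]] [[350.38, 228.89], [298.0, 251.0], [380.38, 253.75], [326.42, 278.87]] 18.725
```

View pics/shim2.png

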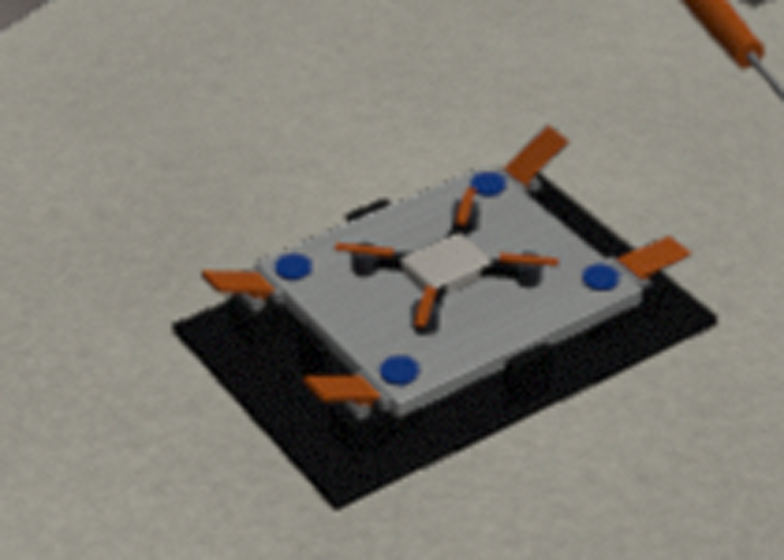

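```bash
python3 - <<'E'
from h import *
t=r.snapshot("top");s=r.snapshot("side")
for a,b in (((379.4,295.),(394.5,248.5)),((391.1,242.5),(362.9,221.3)),((360.39,289.69),(380.38,253.75))):
    x=tri(t,[a],s,[b])[0];print(np.round(1000*(R2.T@(x[:2]-C)),1),np.round(x[2:]*1000,1))
E
```

```text
[ -54.9 -110.3] [42.   1.1]
[  55.6 -107.2] [50.9  1.2]
[-55.2 -70.2] [46.2  1.8]
```

The centroid of tab c dropped about 9 mm, where 10 mm would be fully flat. I touch it again to feel whether anything is left to press.

```bash
python3 - <<'E'
from h import *
x,y=-.055,-.117
r.line_to(W(x,y,.08),speed=.25); r.line_to(W(x,y,.052),speed=.1); r.sleep(.2)
f0=np.array(r.get_wrist_force())
def rep(h): 
    f=np.array(r.get_wrist_force())-f0;print(h,np.round(np.array(r.get_tcp_pos())*1e3,2),np.round(f,1),r.get_t());return f
h=r.line_to(W(x,y,.040),speed=.006,stop_force=1.5);rep(h);r.sleep(.15);rep(0)
z=r.get_tcp_pos()[2]
for i in range(12):
    z-=.0005
    h=r.line_to(W(x,y,z),speed=.005,stop_force=8);r.sleep(.1);f=rep(h)
    if f[2]>13:break
r.sleep(.2)
s=r.snapshot("side");cv2.imwrite("pics/shim3.png",cv2.resize(s["image"][180:330,220:430],(784,560),interpolation=cv2.INTER_CUBIC))
S=blobs(s["image"],"blue",15,300,(250,200,430,320));print([np.round(c,2).tolist() for c,a in S])
E
```

```text
True [ 450.72 -105.93   42.2 ] [ 0.1 -1.   7.8] 21.5917
0 [ 450.72 -105.93   42.22] [-0.8  0.4  6.3] 21.7417
False [ 450.76 -105.96   42.13] [-0.9  0.1  9.5] 22.0917
False [ 450.73 -106.     41.93] [-2.   0.4 16. ] 22.4417
[[350.38, 228.89], [298.04, 250.94], [380.43, 253.76], [326.5, 278.89]]
```

Contact came at 42.2 mm, which is plate-top height, and it was stiff at once up to 16 N with no pad moving in view. So the tab is flat on its stop. I come clear and make the last check.

```bash
python3 - <<'E'
from h import *
p=r.get_tcp_pos();r.line_to([p[0],p[1],.1],speed=.1)
r.line_to([p[0]-.01,p[1]-.07,.25],speed=.25); r.sleep(.3)
t=r.snapshot("top");s=r.snapshot("side")
cv2.imwrite("pics/end_top.png",t["image"]);cv2.imwrite("pics/end_side.png",s["image"])
T=blobs(t["image"],"blue",25,300,(250,190,420,330));S=blobs(s["image"],"blue",15,300,(250,200,430,320))
order=[(308,223),(373,239),(360,290),(294,272)];so=[(298,251),(350,229),(380,254),(326,280)]
near=lambda L,p:min((x[0] for x in L),key=lambda c:np.hypot(*(c-p)))
print(np.round(1000*tri(t,[near(T,p) for p in order],s,[near(S,p) for p in so]),1))
o=[(291,217),(391,242.5),(379.4,295),(276.5,267)];q=[(283.7,255.4),(362.9,221.3),(394.5,248.5),(311.2,283.6)]
T=blobs(t["image"],"orange",80,400,(250,190,420,330));S=blobs(s["image"],"orange",60,400,(250,200,430,320))
print(np.round(1000*tri(t,[near(T,p) for p in o],s,[near(S,p) for p in q]),1),r.get_t(),r.get_wrist_force())
E
```

```text
[[615.5  34.1  46.5   2.3]
 [569.2 -98.1  46.    2.6]
 [466.1 -61.7  46.4   1.7]
 [512.1  70.1  45.8   1.7]]
[[ 627.1   68.7   51.9    4. ]
 [ 558.2 -133.3   51.4    1.3]
 [ 453.1  -99.8   41.8    1.2]
 [ 524.1  105.3   52.5    2.2]] 24.65 [ 0.7843853   0.15988285 -0.56581093]
```

View pics/end_side.png

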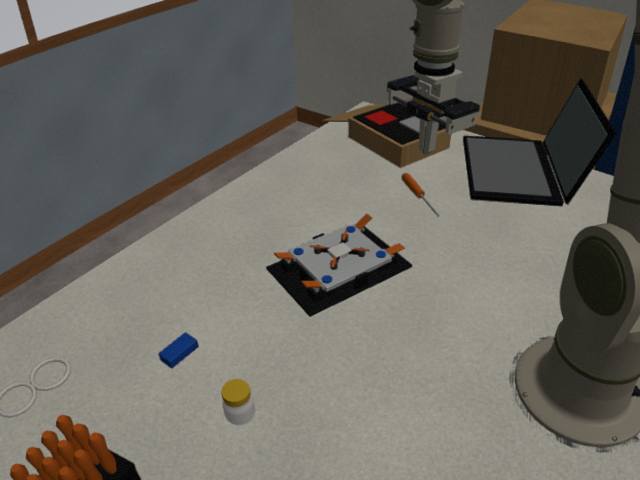

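The arm is clear. Tab c, near (395,248), lies flat and the other three still stand. The screwdriver, jar and battery are where they were. Handing in.

```bash
python3 -c "
from cell import r
r.job_done();print(r.get_t())"
```

```text
the job is handed in; nothing more can be done
the job is handed in; nothing more can be done
```

The rocking corner was c. I pressed its shim tab flat, came clear and handed the job in at about 25 s of the 48 s allowed.

- **Finding the corner:** With the fingers shut, pad b held at 45.35 mm under about 6 N. Pad c dipped to 42.0 mm (about 3 mm measured, 4 mm in the text) at about 12 N. I did not press a and d, because c had already given.
- **Force on pad b:** The second push on b stopped at once, so b was tested at about 6 N and c at 12 N. That 6 N is within the 4 to 8 N that makes a short foot give.
- **Tab c flat:** After the first press the camera alone could not settle the last millimetre or so. I touched the tab again: contact came at 42.2 mm, the height of the plate's top, and it moved about 0.3 mm as the force rose to 16 N.
- **Plate level:** All four pads measure 45.8 to 46.5 mm high and lie within 1 mm of where they started.
- **Everything else:** The other three tabs still stand, with centres at 51 to 52 mm against 42 mm for c. The screwdriver, jar and battery look unmoved in the last side picture.
- **Not checked:** I did not press pad c again after shimming.

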